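# Hold the tubing clamp of a lab pump open at the third click

## Robot

A 7-joint arm with a two-finger parallel gripper is mounted at the origin on the work surface. World frame = base frame: x ahead of the robot, y to its left, z up, the work surface at z = 0. Lengths are in m, angles in degrees, forces in N, time in s.
With the tool pointing down it reaches from about 0.425 to 0.875 m from the base axis. Payload 4.7 kg.
Tool frame: the origin (TCP) lies midway between the tips of the shut fingers; the grasp point (between the pads) lies 19 mm behind it; z points along the fingers, y is the line along which they close (so a half turn about z gives the same grasp; the last joint's range is limited). The gripper opens to 87 mm and grips with 3 to 60 N. Pads are 19 mm wide; open, the fingers measure 117 mm over their backs; the gripper's body (75 mm by 190 mm) begins 51 mm behind the grasp point.
Start: joints at [76.381, 18.392, -4.016, 83.108, 1.295, 78.541, -3.26], TCP at [0.162, -0.63, 0.223] pointing down, gripper open.
Joint ranges: [-163.93, 163.93], [-17.29, 119.83], [-79.2, 71.16], [3.27, 140.29], [-89.18, 269.18], [5.43, 117.66], [-154.24, 154.24]. Speed limits (degrees/s): [147.25, 147.25, 180, 180, 180, 180, 180].

## Interface

Orientations are given as [roll, pitch, yaw] about the fixed x, y, z axes, in that order (R = Rz(yaw) Ry(pitch) Rx(roll)).
In Python, from cell import env gives the robot as it stands.
- The arm moves only by the tool step_arm, never from a script. Its argument "moves" is a list of rows, each an object with "dp": the shift along the tool's x, y, z in mm, a list of three; "dr": the turn, a rotation vector about the tool's x, y, z in rad, a list of three; "fingers": the closure, from 0 (fully open) to 1 (shut). In form: [{"dp": [dx, dy, dz], "dr": [ax, ay, az], "fingers": fingers}, ...]. A call has exactly 5 rows; each row shifts and turns the commanded pose from where the row before left it, along the tool's axes as they then stand; what a row does not reach is not made up. A row lasts 1/8 s, in which the tool goes at most 62.5 mm and 10.7 degrees, less where a joint would pass 70% of its speed; a pose out of reach is approached as far as the arm can. A call with a gripper value outside its range is refused whole. The fingers move at their own pace and stop on an object; "squeeze" is the grip in N (left out, the last holds). Time passes only in rows, so rows that do not move let the fingers close, or fill a call up. It gives the time, the measured TCP pose, the force, the opening and the grip force at its end, in the units of the state.
- env.get_obs(): the state, without advancing time (a new reading comes with each control period).
- env.read_camera(name): name is "scene" or "top" or "wrist"; returns the picture (480x640x3 uint8, red, green, blue); there is no depth.
- env.camera_model(name): a dict with "fx", "fy", "cx", "cy" (pixels), "R" (3x3) and "t" (3): a world point X has camera coordinates R X + t. Camera axes: x right, y down, z forward; pixel columns grow to the right and rows downward; lengths in m; the calibration is good to about 2 mm. A picture is of the moment at which its call begins: read the wrist's pose just before it. camera_model takes no time and is no camera call; for the wrist camera it gives the pose at the moment of the call.
- env.sign_off(): hands the job in; it is judged then, once.
The state is a dict: "time_s": time; "qpos": joint angles; "joint_velocities": joint speeds; "effort": joint torques, N m; "tool_pos": TCP position; "tool_rot": TCP orientation; "force": force on the tool from outside, world axes, zero at the start; "wrist_torque": the same for the moment, N m; "grip_width": finger opening in m; "grasp_force": force on a finger pad.
Only numpy, scipy, OpenCV 4.12 (cv2) and the standard library are available. Lean on these libraries where they do the work, as an engineer would, in place of code of your own. Each camera call takes 0.05 s, during which the arm holds its last target. There are 200 camera calls.

## Task

Fit the loose black lever handle onto the square shaft on top of the pump, pushed fully home, and only then turn it clockwise (seen from above): it moves freely through some slack, and from there against a spring you will feel clicks. Go on for exactly three clicks, never through a fourth, and finish still holding the handle there, because the sprung tubing clamp snaps shut as soon as it is let go. Leave the glassware and other things on the bench alone.

Things in the scene. Friction and masses are not known exactly. Their poses are not given: they have to be found in the camera images.
- handle: Black plastic lever handle, loose, about 160 g, lying bore down on the bench. Origin: centre of its underside, at the mouth of the square bore (17.8 mm wide, 22 mm deep, open downwards, sides parallel to x and y); z up. Hub 44 x 44 mm, 28 mm tall. A lever arm, 18 mm wide and 12 mm thick, runs from the hub's foot along +x and ends in a 26 mm disc at x = 102 mm.
- handle_rib (a point): Middle of the grip rib that stands on the handle's hub, on the bore axis, 45 mm above the handle's underside. The rib is 44 mm long along the handle's x, 16 mm thick along y, and spans 28 to 62 mm above the underside.
- pump: Grey box-shaped laboratory tubing pump, bolted down, 70 mm tall. Origin at bench level under the shaft axis; the housing spans x from -70 to 70 mm and y from -60 to 120 mm. On its top near the +y end are two low steel clamp jaws (8 mm tall); the lever arm passes over them.
- shaft_tip (a point): Tip of the pump's upright square steel shaft, on its axis, 100 mm above the bench. 16 mm square, its top 6 mm tapering to 10 mm; x and y are square to its flats and turn with it; any of the four ways of fitting is right. It rises 20 mm above a round steel collar (44 mm across, turns with it). Fully home, the handle's underside rests on the collar, 20 mm below this point.
- shaft (a joint): Turn of the square shaft, rad, growing clockwise seen from above. It starts between -0.33 and -0.08: it turns with slight friction (about 0.03 N m) through this slack up to 0, where it meets the sprung clamp mechanism and from there carries it along. It can reach 1.4.
- clamp (a joint): Turn of the sprung clamp, rad: 0 = shut, driven on by the shaft after the slack. Its spring resists with 0.04 N m at 0 and 0.16 N m more per rad. Clicks every 0.279 rad add up to 0.24 N m: this peaks at 0.14, 0.42, 0.70, 0.98 and falls into the clicks at 0.279, 0.559, 0.838, 1.117. Let go, it always turns back to 0. Stop at 1.4. The handle has 0.12 rad of play on the shaft each way.
- amber: Bystander: brown glass bottle, 60 mm across, 115 mm tall, loose, not to be disturbed. Origin: centre of its underside.
- jar: Bystander: white plastic jar, 80 mm across, 95 mm tall, loose, not to be disturbed. Origin: centre of its underside.
- beaker: Bystander: glass beaker, 68 mm across, 85 mm tall, loose, not to be disturbed. Origin: centre of its underside.
- driver: Bystander: screwdriver lying flat, 180 mm long, loose, not to be disturbed. Origin: centre of its underside.
- knob: Bystander: plain round black knob, 40 mm across, with a round steel stub on top, 34 mm tall; it is not the handle, loose, not to be disturbed. Origin: centre of its underside.
- rack: Bystander: white tube rack block, 70 x 150 x 50 mm, with two rows of holes, loose, not to be disturbed. Origin: centre of its underside.
- vial: Bystander: small glass bottle, 44 mm across, 70 mm tall, loose, not to be disturbed. Origin: centre of its underside.
Mind the look-alikes: they are no part of the job. What is shaped like the handle but red is not meant.

How it is judged (in metres and radians):
On the way, in this order (a step that is already met when the one before it is completed fails the run):
1. the handle sits fully home on the square shaft, the clamp still shut (horizontal distance between handle and shaft_tip below 0.003 m and z of handle in the frame of shaft_tip below -0.0175 m and angle between handle's own z axis and vertical below 0.07 rad and value of joint clamp below 0.112 rad), for 0.2 s.
2. the clamp has been turned past the third click's resistance with the handle fitted (horizontal distance between handle and shaft_tip below 0.003 m and z of handle in the frame of shaft_tip below -0.0175 m and angle between handle's own z axis and vertical below 0.07 rad and value of joint clamp above 0.726 rad), for 0.1 s.
At the end, for the whole second after the job is handed in: The handle is home on the shaft (underside within 2.5 mm of the collar, centred within 3 mm, upright within 4 degrees), the fingers press on it with more than 1 N, and the clamp is held still (under 0.15 rad/s) at the third click: between 2.6 and 3.4 clicks (0.726 to 0.949 rad) (all of step 2 and value of joint clamp below 0.949 rad and velocity of joint clamp between -0.15 and 0.15 rad/s and contact force between the fingers and handle above 1 N); the arm keeps its last pose, push and grip.
It fails at once if the clamp is turned through the fourth click's resistance (more than 3.55 clicks) (value of joint clamp above 0.991 rad).
It fails at once if a bystander is moved by more than 20 mm (distance of any of amber, jar, beaker, driver, knob, rack, vial from where it was at the start of the episode above 0.02 m).
It fails at once if a bystander is tipped (angle between any of amber, jar, beaker, knob, rack, vial's own z axis and vertical above 0.3 rad).
It also fails if it takes over 64 s, if anything falls off the work surface, if the arm or the gripper's body presses on something with over 40 N, if the wrist force passes 120 N, or if a joint passes its speed limit or range.

## Working session

There is one attempt and no reset: what is moved stays moved. The work goes in short steps, Python scripts to look and compute and a tool call to move; the robot and the scene stay as the last step left them, time stands still between calls to the robot, and variables do not carry over. Pictures are saved under pics/ and viewed, at most 10 in all, crops included, and the job is handed in when it is done.

Besides the shell and the picture viewer there is one more tool, called by a JSON object that holds its "name" and its "arguments". step_arm: Moves the arm, as the interface text tells. Its arguments: {"type":"object","properties":{"moves":{"type":"array","items":{"type":"object","properties":{"dp":{"type":"array","items":{"type":"number"}},"dr":{"type":"array","items":{"type":"number"}},"fingers":{"type":"number"}}}},"squeeze":{"type":"number"}},"required":["moves"]}

```bash
ls; mkdir -p pics
python3 - <<'E'
from cell import env
import cv2
for n in("scene","top"):
    im=env.read_camera(n); cv2.imwrite(f"pics/{n}0.png",im[:,:,::-1]); m=env.camera_model(n); print(n,m)
print(env.get_obs())
E
```

```text
pics
scene {'fx': 470.66338440922704, 'fy': 470.66338440922704, 'cx': 321.79834338448984, 'cy': 238.08876782855646, 'R': array([[-0.44940622,  0.89321907,  0.01391902],
       [ 0.50780805,  0.26825084, -0.81864063],
       [-0.73495921, -0.360834  , -0.57413743]]), 't': array([ 0.26167566, -0.21079731,  1.76871666])}
top {'fx': 507.7938787445321, 'fy': 507.7938787445321, 'cx': 320.6025568874332, 'cy': 234.6859771926639, 'R': array([[ 0.010788  , -0.99993419,  0.00390256],
       [-0.97559   , -0.01138126, -0.21930488],
       [ 0.21933486, -0.00144144, -0.97564857]]), 't': array([-0.00870484,  0.59624956,  1.13186245])}
{'time_s': 0.1, 'qpos': array([76.38197246, 18.43448864, -4.01474415, 83.16841125,  1.29699653,
       78.54323296, -3.26043023]), 'joint_velocities': array([ 0.02717684, -0.16243315,  0.06306733, -0.04370393,  0.01862687,
        0.0320229 , -0.11203908]), 'effort': array([-3.89035122e-04, -4.92571771e+01, -4.05974854e-01, -3.13399458e+01,
       -6.40939688e-02,  3.95069481e-02,  7.56827944e-05]), 'tool_pos': array([ 0.16173555, -0.62902623,  0.22157011]), 'tool_rot': array([-1.79899211e+02,  7.82990059e-03,  1.44268609e+01]), 'force': array([-5.31858420e-01,  3.77330943e-05,  6.61420982e-01]), 'wrist_torque': array([-0.00953081, -0.01075265, -0.02652228]), 'grasp_force': 0.0, 'grip_width': 0.08713593794755939}
```

View pics/scene0.png

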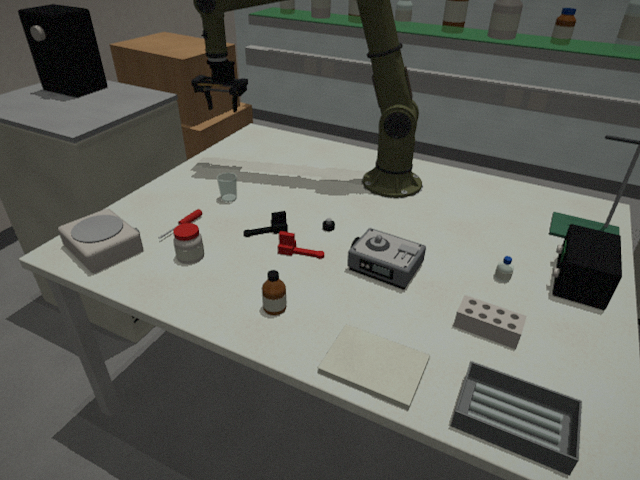

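View pics/top0.png

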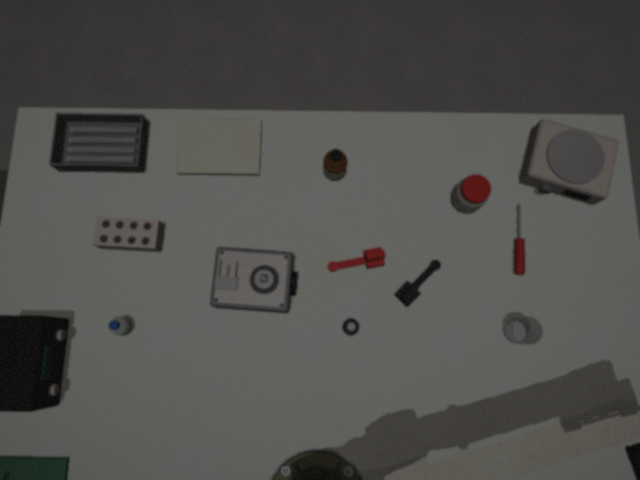

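Black handle: scene (265,225), top (415,285), with a lever arm and rib. Look-alikes: the red lever at top (358,260), which is the wrong colour, and the round black knob at top (350,326), which has no arm. The pump shaft is at top (264,279). I'll confirm in one enlarged crop.

```bash
cat > h.py <<'E'
import numpy as np, cv2
def ray(m,p):
    R=np.array(m["R"]);t=np.array(m["t"])
    d=R.T@np.array([(p[0]-m["cx"])/m["fx"],(p[1]-m["cy"])/m["fy"],1.]); return -R.T@t,d/np.linalg.norm(d)
def plane(m,p,z):
    c,d=ray(m,p); return c+d*(z-c[2])/d[2]
def tri(obs):
    A=np.zeros((3,3));b=np.zeros(3);rs=[ray(m,p) for m,p in obs]
    for c,d in rs:
        P=np.eye(3)-np.outer(d,d);A+=P;b+=P@c
    X=np.linalg.solve(A,b); return X,[1000*np.linalg.norm(np.cross(X-c,d)) for c,d in rs]
def proj(m,X):
    c=np.array(m["R"])@X+np.array(m["t"]); return np.array([m["fx"]*c[0]/c[2]+m["cx"],m["fy"]*c[1]/c[2]+m["cy"]])
E
python3 - <<'E'
import cv2,numpy as np
t=cv2.imread("pics/top0.png");s=cv2.imread("pics/scene0.png")
r=lambda im,x,y,w,h:cv2.resize(im[y:y+h,x:x+w],(400,300),interpolation=cv2.INTER_CUBIC)
g=lambda c:np.clip(c.astype(float)*1.8,0,255).astype('uint8')
cv2.imwrite("pics/c1.png",g(np.vstack([np.hstack([r(t,380,240,80,60+15),r(t,206,240,100,75)]),np.hstack([r(s,235,195,100,75),r(s,340,220,100,75)])])))
from h import *
from cell import env
m=env.camera_model("top")
for n,p,z in[("hub",(407,294),.03),("disc",(436,265),.01),("shaft",(264,279),.1),("knob",(350,326),.03),("red",(375,258),.03),("beaker",(516,327),.05)]: print(n,plane(m,p,z).round(3))
E
```

```text
hub [ 0.463 -0.209  0.03 ]
disc [ 0.536 -0.285  0.01 ]
shaft [0.485 0.124 0.1  ]
knob [ 0.386 -0.073  0.03 ]
red [ 0.548 -0.134  0.03 ]
beaker [ 0.387 -0.454  0.05 ]
```

View pics/c1.png

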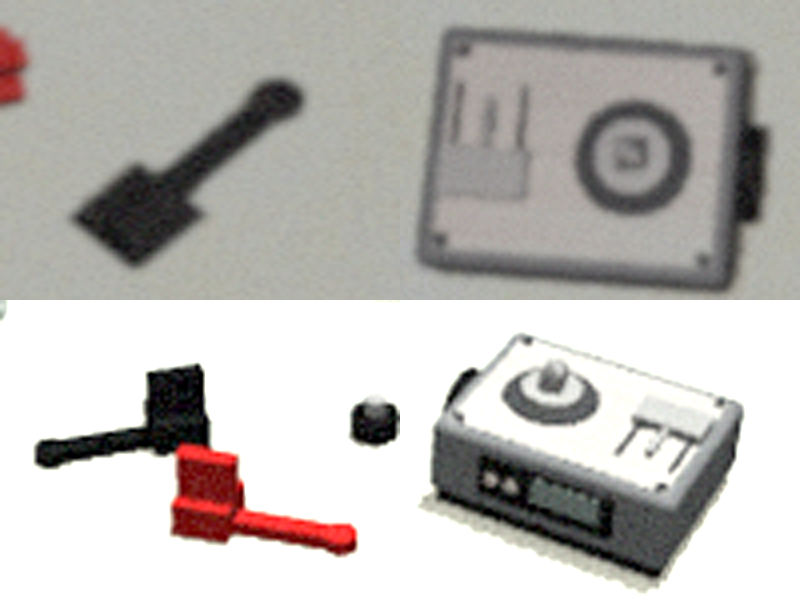

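The enlarged crop confirms it: the black lever is the handle (top-left panel), and the knob is round with a steel stub. Next, measuring it from both views and planning the approach.

```bash
cat >> h.py <<'E'
from scipy.spatial.transform import Rotation as Ro
def plan(o,pos,yaw,n):
    """rows from the present pose to a tool-down pose"""
    R=Ro.from_euler("xyz",o["tool_rot"],degrees=True); T=Ro.from_euler("xyz",[180,0,yaw],degrees=True)
    d=(np.array(pos)-o["tool_pos"])/n*1000; w=(R.inv()*T).as_rotvec()/n
    for i in range(n):
        print((R.inv().apply(d)).round(1).tolist(),w.round(4).tolist()); R=R*Ro.from_rotvec(w)
E
python3 - <<'E'
from h import *
from cell import env
t=cv2.imread("pics/top0.png");m=env.camera_model("top")
g=t.max(2); mask=(g<45).astype('uint8'); mask[:,:385]=0;mask[:,455:]=0;mask[:250]=0;mask[310:]=0
c=max(cv2.findContours(mask,0,1)[0],key=cv2.contourArea); print(cv2.contourArea(c),cv2.minAreaRect(c))
# arm axis direction on plane z=.012
pts=c[:,0]; arm=pts[(pts[:,0]>418)]; W=np.array([plane(m,p,.012)[:2] for p in arm])
v=cv2.fitLine(W.astype('f4'),2,0,.01,.01).ravel(); print("arm",v,np.degrees(np.arctan2(v[1],v[0])))
o=env.get_obs(); w=env.camera_model("wrist")
Rt=Ro.from_euler("xyz",o["tool_rot"],degrees=True).as_matrix()
print("cam in tool",Rt.T@(-np.array(w["R"]).T@np.array(w["t"])-o["tool_pos"]), (np.array(w["R"])@Rt).round(2),w["fx"])
plan(o,[.455,-.215,.235],134,15)
E
```

```text
490.5 ((419.50006103515625, 281.0000305175781), (17.677669525146484, 53.03300476074219), 45.0)
arm [ 0.74429834 -0.6678473   0.521531   -0.2671098 ] -41.901127
cam in tool [ 8.48663329e-02 -5.41137215e-05 -1.61935630e-01] [[ 0.    1.   -0.  ]
 [-0.95  0.   -0.3 ]
 [-0.3   0.    0.95]] 399.4988198954133
[25.8, -21.9, -0.9] [-0.0001, -0.0001, -0.1391]
[28.6, -18.1, -0.9] [-0.0001, -0.0001, -0.1391]
[30.8, -13.9, -0.9] [-0.0001, -0.0001, -0.1391]
[32.5, -9.5, -0.9] [-0.0001, -0.0001, -0.1391]
[33.5, -4.9, -0.9] [-0.0001, -0.0001, -0.1391]
[33.8, -0.2, -0.9] [-0.0001, -0.0001, -0.1391]
[33.5, 4.5, -0.9] [-0.0001, -0.0001, -0.1391]
[32.6, 9.1, -0.9] [-0.0001, -0.0001, -0.1391]
[31.0, 13.5, -0.9] [-0.0001, -0.0001, -0.1391]
[28.8, 17.7, -0.9] [-0.0001, -0.0001, -0.1391]
[26.1, 21.5, -0.9] [-0.0001, -0.0001, -0.1391]
[22.9, 24.9, -0.9] [-0.0001, -0.0001, -0.1391]
[19.2, 27.8, -0.9] [-0.0001, -0.0001, -0.1391]
[15.2, 30.2, -0.9] [-0.0001, -0.0001, -0.1391]
[10.8, 32.0, -0.9] [-0.0001, -0.0001, -0.1391]
```

{"name": "step_arm", "arguments": {"moves": [{"dp": [25.8, -21.9, -1], "dr": [0, 0, -0.139], "fingers": 0}, {"dp": [28.6, -18.1, -1], "dr": [0, 0, -0.139], "fingers": 0}, {"dp": [30.8, -13.9, -1], "dr": [0, 0, -0.139], "fingers": 0}, {"dp": [32.5, -9.5, -1], "dr": [0, 0, -0.139], "fingers": 0}, {"dp": [33.5, -4.9, -1], "dr": [0, 0, -0.139], "fingers": 0}]}}

```text
time_s: 0.72
tool_pos: [0.2602, -0.4903, 0.2271]
tool_rot: [-180.0, -0.0, 54.5]
force: [-1.0, -1.4, -0.1]
grip_width: 0.0873
grasp_force: 0.0
```

{"name": "step_arm", "arguments": {"moves": [{"dp": [33.8, 0, -1], "dr": [0, 0, -0.139], "fingers": 0}, {"dp": [33.5, 4.5, -1], "dr": [0, 0, -0.139], "fingers": 0}, {"dp": [32.6, 9.1, -1], "dr": [0, 0, -0.139], "fingers": 0}, {"dp": [31, 13.5, -1], "dr": [0, 0, -0.139], "fingers": 0}, {"dp": [28.8, 17.7, -1], "dr": [0, 0, -0.139], "fingers": 0}]}}

```text
time_s: 1.35
tool_pos: [0.3583, -0.3527, 0.2322]
tool_rot: [-180.0, -0.0, 94.3]
force: [0.1, -0.5, -1.3]
grip_width: 0.0871
grasp_force: 0.0
```

{"name": "step_arm", "arguments": {"moves": [{"dp": [26.1, 21.5, -1], "dr": [0, 0, -0.139], "fingers": 0}, {"dp": [22.9, 24.9, -1], "dr": [0, 0, -0.139], "fingers": 0}, {"dp": [19.2, 27.8, -1], "dr": [0, 0, -0.139], "fingers": 0}, {"dp": [15.2, 30.2, -1], "dr": [0, 0, -0.139], "fingers": 0}, {"dp": [10.8, 32, -1], "dr": [0, 0, -0.139], "fingers": 0}]}}

```text
time_s: 1.98
tool_pos: [0.456, -0.215, 0.2372]
tool_rot: [-180.0, -0.0, 134.1]
force: [-0.2, -0.3, -0.4]
grip_width: 0.0873
grasp_force: 0.0
```

{"name": "step_arm", "arguments": {"moves": [{"fingers": 0.5}, {"fingers": 0.5}, {"fingers": 0.5}, {"fingers": 0.5}, {"fingers": 0.5}]}}

```text
validation failed for argument at $.mo...
```

Run:
```python
from h import *
from cell import env
import pickle
o=env.get_obs();m=env.camera_model("wrist");im=env.read_camera("wrist")
pickle.dump((o,m),open("w1.pkl","wb"));cv2.imwrite("pics/w1.png",im[:,:,::-1]);print(o["tool_pos"],o["tool_rot"],o["qpos"].round(0),o["grip_width"],o["time_s"])
```

```text
[ 0.45603621 -0.21501086  0.23723101] [-1.79976767e+02 -2.46932527e-02  1.34146800e+02] [ 55.   2. -33. 101.   1.  78.  66.] 0.0873094105488946 1.975
```

View pics/w1.png

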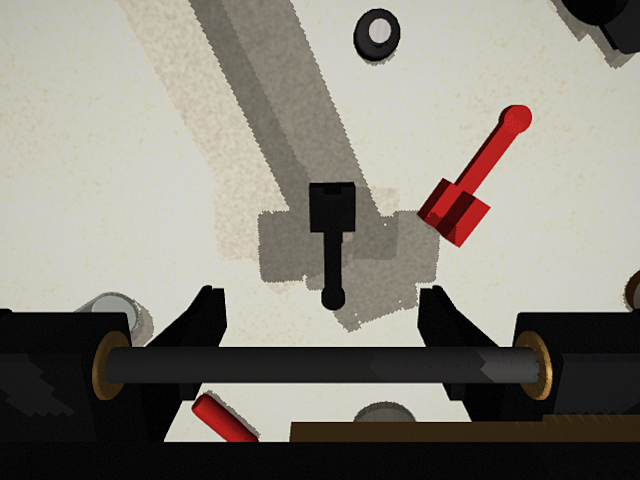

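The wrist view shows the handle: hub near (332,207), disc at (333,297), arm nearly vertical in the image. The red lever is at (475,180) and the knob at (377,35). Next I'll take its outline.

Run:
```python
from h import *
import pickle
o,m=pickle.load(open("w1.pkl","rb"));im=cv2.imread("pics/w1.png");g=im.max(2)
print(g[207,270:400:8],g[265,300:370:5])
mask=np.zeros_like(g);mask[160:320,270:410]=(g[160:320,270:410]<40)
c=max(cv2.findContours(mask,0,1)[0],key=cv2.contourArea);k=np.zeros_like(mask);cv2.drawContours(k,[c],-1,1,-1)
for r in range(178,314,5):
    x=np.where(k[r])[0]
    if len(x):print(r,x.min(),x.max(),end="; ")
crop=np.clip(im[170:320,270:400].astype(float)*3,0,255).astype('uint8');cv2.imwrite("pics/w1c.png",cv2.resize(crop,(520,600),interpolation=cv2.INTER_CUBIC))
```

```text
[209 206 205 112 120  10  14  12  13  13  14 117 122 117 208 209 210] [118 125 118 116 119   1  13  13   0 117 142 134 139 142]
183 310 353; 188 309 354; 193 309 354; 198 310 354; 203 310 354; 208 310 354; 213 310 354; 218 310 354; 223 310 354; 228 310 354; 233 324 341; 238 324 341; 243 324 340; 248 324 340; 253 324 340; 258 324 340; 263 325 340; 268 325 340; 273 325 340; 278 325 340; 283 325 340; 288 324 341; 293 322 343; 298 322 344; 303 323 343; 308 328 339;
```

View pics/w1c.png

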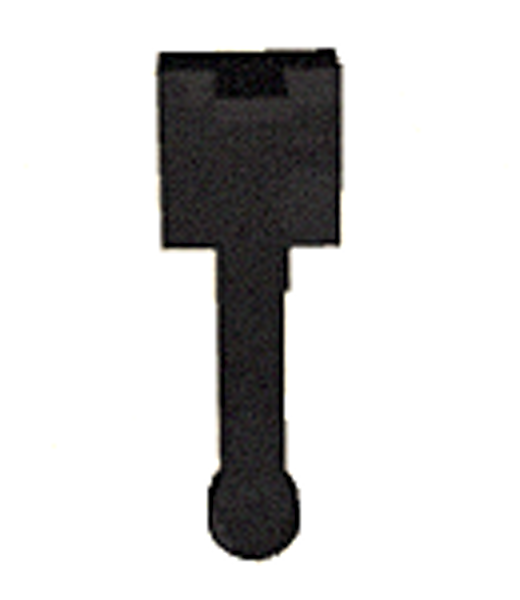

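```bash
cat > meas.py <<'E'
from h import *
def handle(m,disc,edge):
    D=plane(m,disc,.012);E=plane(m,edge,.028)
    v=E-D; yaw=np.degrees(np.arctan2(-v[1],-v[0])); u=-v[:2]/np.hypot(*v[:2])
    return D, E, yaw, D[:2]-u*.102, E[:2]-u*.022
E
python3 - <<'E'
from meas import *
import pickle
from cell import env
o,m=pickle.load(open("w1.pkl","rb"))
for x in handle(m,(333,298.3),(332.2,231.3)):print(np.round(x,4))
t=env.camera_model("top");im=cv2.imread("pics/top0.png")
print("disc tri",tri([(m,(333,298.3)),(t,(435.2,264.6))]))
a,b=plane(m,(332.5,238),.012),plane(m,(332.5,283),.012);print(np.degrees(np.arctan2(*(b-a)[1::-1])))
E
```

```text
[ 0.5389 -0.2823  0.012 ]
[ 0.4823 -0.2267  0.028 ]
-44.4747
[ 0.4661 -0.2108]
[ 0.4666 -0.2112]
disc tri (array([ 0.53587333, -0.28011236,  0.01987977]), [np.float64(0.4585104183045363), np.float64(0.4585104183045776)])
-45.36009893788965
```

Run:
```python
from h import *
from cell import env
plan(env.get_obs(),[.4664,-.211,.16],135,3)
```

```text
[-2.0, 1.4, 25.9] [0.0011, -0.0002, -0.0013]
[-2.0, 1.4, 25.9] [0.0011, -0.0002, -0.0013]
[-2.0, 1.4, 25.9] [0.0011, -0.0002, -0.0013]
```

{"name": "step_arm", "arguments": {"moves": [{"dp": [-2, 1.4, 26], "dr": [0, 0, -0.01], "fingers": 0.5}, {"dp": [-2, 1.4, 26], "dr": [0, 0, -0.005], "fingers": 0.5}, {"dp": [-2, 1.4, 26], "dr": [0, 0, 0], "fingers": 0.5}, {"dp": [0, 0, 0], "dr": [0, 0, 0], "fingers": 0.5}, {"dp": [0, 0, 0], "dr": [0, 0, 0], "fingers": 0.5}]}}

```text
time_s: 2.65
tool_pos: [0.4633, -0.2176, 0.1603]
tool_rot: [180.0, 0.0, 134.7]
force: [-0.6, 0.8, 0.1]
grip_width: 0.0474
grasp_force: 0.0
```

Run:
```python
from meas import *
from cell import env
import pickle
o1,m1=pickle.load(open("w1.pkl","rb"))
o=env.get_obs();m=env.camera_model("wrist");im=env.read_camera("wrist")[:,:,::-1]
pickle.dump((o,m),open("w2.pkl","wb"));cv2.imwrite("pics/w2.png",im);print(o["tool_pos"],o["tool_rot"],o["qpos"].round(0),o["grip_width"],o["time_s"])
g=im.max(2);print("exp hub",proj(m,np.array([.4664,-.211,.028])),"disc",proj(m,np.array([.5385,-.2825,.012])))
mask=(g<40).astype('uint8')
for r in range(120,420,8):
    x=np.where(mask[r,230:410])[0]+230
    if len(x):print(r,x.min(),x.max(),len(x),end="; ")
crop=np.clip(im[80:440,160:480].astype(float)*3,0,255).astype('uint8');cv2.imwrite("pics/w2c.png",cv2.resize(crop,(533,600)))
```

```text
[ 0.46327483 -0.21759237  0.16032919] [1.79989018e+02 4.21543037e-02 1.34736558e+02] [ 54.   6. -33. 106.   3.  69.  64.] 0.04737974532970587 2.65
exp hub [329.84942617 223.25062985] disc [329.74826618 329.77901428]
192 303 357 55; 200 302 358 57; 208 302 358 57; 216 302 358 57; 224 302 358 57; 232 303 358 56; 240 303 358 56; 248 303 358 56; 256 320 342 23; 264 320 342 23; 272 320 340 21; 280 320 340 21; 288 248 395 39; 296 245 399 68; 304 242 402 75; 312 237 407 86; 320 230 409 101; 328 230 409 103; 336 230 409 97; 344 230 409 68; 352 230 409 180; 360 231 359 117; 368 260 366 3; 376 263 374 2; 384 230 409 49; 392 230 409 45; 400 230 409 15; 408 230 409 11; 416 230 409 7;
```

View pics/w2c.png

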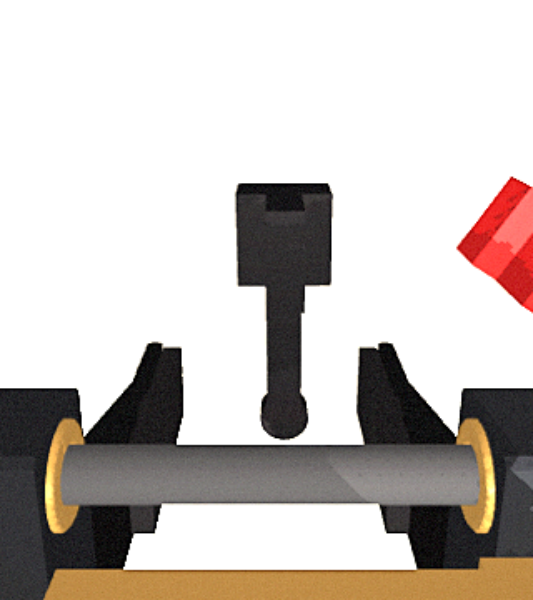

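Run:
```python
from meas import *
from cell import env
import pickle
o1,m1=pickle.load(open("w1.pkl","rb"));o2,m2=pickle.load(open("w2.pkl","rb"))
print(tri([(m1,(333,298.3)),(m2,(330.5,328.2))]));print(tri([(m1,(332.2,231.3)),(m2,(330.5,251))]))
for x in handle(m2,(330.5,328.2),(330.5,251)):print(np.round(x,4))
o=env.get_obs();print(o["tool_pos"],o["tool_rot"])
plan(o,[.4664,-.211,.10],135,3)
```

```text
(array([ 0.54560859, -0.28823795, -0.00621187]), [np.float64(0.09584910245174752), np.float64(0.09584910245187024)])
(array([ 0.48174168, -0.2259427 ,  0.03095729]), [np.float64(0.2060659691587577), np.float64(0.20606596915883618)])
[ 0.5379 -0.2809  0.012 ]
[ 0.4827 -0.2265  0.028 ]
-44.6093
[ 0.4652 -0.2093]
[ 0.467 -0.211]
[ 0.46358743 -0.2177472   0.16072382] [1.79980217e+02 9.92316266e-02 1.34735531e+02]
[1.0, 2.2, 20.2] [0.0001, 0.0006, -0.0015]
[1.0, 2.2, 20.2] [0.0001, 0.0006, -0.0015]
[0.9, 2.2, 20.2] [0.0001, 0.0006, -0.0015]
```

{"name": "step_arm", "arguments": {"moves": [{"dp": [1, 2.2, 25], "dr": [0, 0, -0.002], "fingers": 0.5}, {"dp": [1, 2.2, 25], "dr": [0, 0, -0.002], "fingers": 0.5}, {"dp": [1, 2.3, 25], "dr": [0, 0, 0], "fingers": 0.5}, {"dp": [0, 0, 20], "dr": [0, 0, 0], "fingers": 0.5}, {"dp": [0, 0, 0], "dr": [0, 0, 0], "fingers": 0.5}]}}

```text
time_s: 3.32
tool_pos: [0.4651, -0.2105, 0.0643]
tool_rot: [-180.0, -0.1, 135.0]
force: [0.5, -0.0, -0.1]
grip_width: 0.0439
grasp_force: 0.0
```

Run:
```python
from h import *
from cell import env
o=env.get_obs();print(o["tool_pos"],o["tool_rot"],o["force"]);plan(o,[.4664,-.211,.033],135,2)
```

```text
[ 0.4651373  -0.21045007  0.06432831] [-1.79975138e+02 -7.36379953e-02  1.34970670e+02] [ 0.49194642 -0.04336176 -0.08177485]
[-0.7, 0.3, 15.7] [-0.0002, -0.0006, -0.0003]
[-0.7, 0.3, 15.7] [-0.0002, -0.0006, -0.0003]
```

{"name": "step_arm", "arguments": {"moves": [{"dp": [-0.5, 0.3, 15.5], "dr": [0, 0, 0], "fingers": 0.5}, {"dp": [-0.5, 0.3, 15.5], "dr": [0, 0, 0], "fingers": 0.5}, {"dp": [0, 0, 0], "dr": [0, 0, 0], "fingers": 0.5}, {"dp": [0, 0, 0], "dr": [0, 0, 0], "fingers": 1}, {"dp": [0, 0, 0], "dr": [0, 0, 0], "fingers": 1}], "squeeze": 40}}

```text
time_s: 3.95
tool_pos: [0.4672, -0.211, 0.034]
tool_rot: [180.0, 0.1, 135.0]
force: [-1.1, -0.2, 0.3]
grip_width: 0.0306
grasp_force: 0.0
```

{"name": "step_arm", "arguments": {"moves": [{"dp": [0, 0, 0], "dr": [0, 0, 0], "fingers": 1}, {"dp": [0, 0, 0], "dr": [0, 0, 0], "fingers": 1}, {"dp": [0, 0, 0], "dr": [0, 0, 0], "fingers": 1}, {"dp": [0, 0, 0], "dr": [0, 0, 0], "fingers": 1}, {"dp": [0, 0, 0], "dr": [0, 0, 0], "fingers": 1}]}}

```text
time_s: 4.58
tool_pos: [0.4669, -0.211, 0.0338]
tool_rot: [-180.0, 0.0, 135.0]
force: [-1.4, 0.0, 4.4]
grip_width: 0.0156
grasp_force: 40.0
```

{"name": "step_arm", "arguments": {"moves": [{"dp": [0, 0, -15], "dr": [0, 0, 0], "fingers": 1}, {"dp": [0, 0, -35], "dr": [0, 0, 0], "fingers": 1}, {"dp": [0, 0, -45], "dr": [0, 0, 0], "fingers": 1}, {"dp": [0, 0, -45], "dr": [0, 0, 0], "fingers": 1}, {"dp": [0, 0, -45], "dr": [0, 0, 0], "fingers": 1}]}}

```text
time_s: 5.2
tool_pos: [0.4665, -0.2104, 0.2205]
tool_rot: [180.0, 0.0, 135.0]
force: [0.5, -0.1, -1.4]
grip_width: 0.0156
grasp_force: 40.0
```

Run:
```python
from h import *
from cell import env
o=env.get_obs();print(o["tool_pos"],o["tool_rot"],o["force"],o["grasp_force"],o["grip_width"]);plan(o,[.527,.082,.22],135,10)
```

```text
[ 0.46649773 -0.21038521  0.22053469] [1.79997730e+02 1.99060535e-02 1.35007359e+02] [ 0.52655507 -0.07097975 -1.35793895] 39.99891900457442 0.015565515273891693
[16.4, 25.0, 0.0] [0.0, 0.0, 0.0]
[16.4, 25.0, 0.0] [0.0, 0.0, 0.0]
[16.4, 25.0, 0.0] [0.0, 0.0, 0.0]
[16.4, 25.0, 0.1] [0.0, 0.0, 0.0]
[16.4, 25.0, 0.1] [0.0, 0.0, 0.0]
[16.4, 25.0, 0.1] [0.0, 0.0, 0.0]
[16.4, 25.0, 0.1] [0.0, 0.0, 0.0]
[16.4, 25.0, 0.1] [0.0, 0.0, 0.0]
[16.4, 25.0, 0.1] [0.0, 0.0, 0.0]
[16.4, 25.0, 0.1] [0.0, 0.0, 0.0]
```

{"name": "step_arm", "arguments": {"moves": [{"dp": [16.4, 25, 0], "dr": [0, 0, 0], "fingers": 1}, {"dp": [16.4, 25, 0], "dr": [0, 0, 0], "fingers": 1}, {"dp": [16.4, 25, 0], "dr": [0, 0, 0], "fingers": 1}, {"dp": [16.4, 25, 0], "dr": [0, 0, 0], "fingers": 1}, {"dp": [16.4, 25, 0], "dr": [0, 0, 0], "fingers": 1}]}}

```text
time_s: 5.82
tool_pos: [0.4971, -0.0632, 0.219]
tool_rot: [-180.0, 0.0, 135.0]
force: [-0.1, -0.6, -1.8]
grip_width: 0.0155
grasp_force: 40.0
```

{"name": "step_arm", "arguments": {"moves": [{"dp": [16.4, 25, 0], "dr": [0, 0, 0], "fingers": 1}, {"dp": [16.4, 25, 0], "dr": [0, 0, 0], "fingers": 1}, {"dp": [16.4, 25, 0], "dr": [0, 0, 0], "fingers": 1}, {"dp": [16.4, 25, 0], "dr": [0, 0, 0], "fingers": 1}, {"dp": [16.4, 25, 0], "dr": [0, 0, 0], "fingers": 1}]}}

```text
time_s: 6.45
tool_pos: [0.5275, 0.0829, 0.2189]
tool_rot: [-180.0, 0.0, 135.0]
force: [-0.2, -0.8, -1.2]
grip_width: 0.0156
grasp_force: 40.0
```

{"name": "step_arm", "arguments": {"moves": [{"dp": [0, 0, 0], "dr": [0, 0, 0], "fingers": 1}, {"dp": [0, 0, 0], "dr": [0, 0, 0], "fingers": 1}, {"dp": [0, 0, 0], "dr": [0, 0, 0], "fingers": 1}, {"dp": [0, 0, 0], "dr": [0, 0, 0], "fingers": 1}, {"dp": [0, 0, 0], "dr": [0, 0, 0], "fingers": 1}]}}

```text
time_s: 7.08
tool_pos: [0.5277, 0.0814, 0.2185]
tool_rot: [-180.0, 0.0, 134.9]
force: [-0.4, -0.3, -1.8]
grip_width: 0.0156
grasp_force: 40.0
```

Run:
```python
from h import *
from cell import env
import pickle
o=env.get_obs();m=env.camera_model("wrist");im=env.read_camera("wrist")[:,:,::-1]
pickle.dump((o,m),open("w3.pkl","wb"));cv2.imwrite("pics/w3.png",im);print(o["tool_pos"],o["tool_rot"],o["qpos"].round(0),o["grip_width"],o["time_s"],proj(m,np.array([.485,.124,.1])))
```

```text
[0.52767626 0.08135006 0.21853744] [-1.79988389e+02  1.23160519e-02  1.34927425e+02] [ 34.   8. -49.  99.   7.  76.  28.] 0.015611031398941986 7.075 [320.76364854 147.44716991]
```

View pics/w3.png

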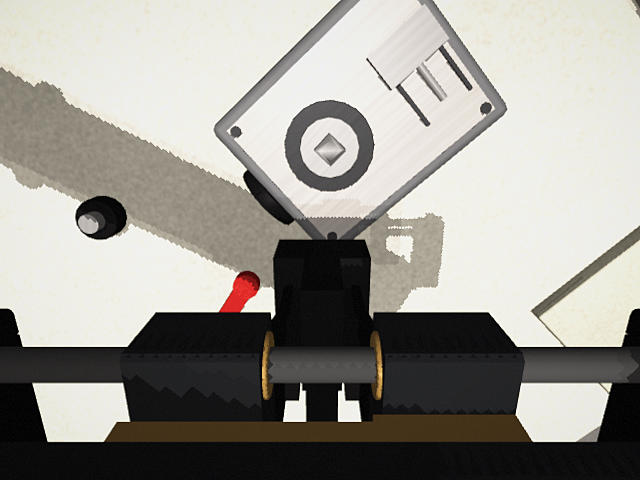

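The wrist view shows the shaft tip near (330,149), turned about 45° in the image, with the held hub at (322,265). I'll enlarge the shaft to measure its edges.

Run:
```python
import cv2
im=cv2.imread("pics/w3.png");cv2.imwrite("pics/w3c.png",cv2.resize(im[119:179,290:370],(800,600),interpolation=cv2.INTER_CUBIC))
```

```text
(no output)
```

View pics/w3c.png

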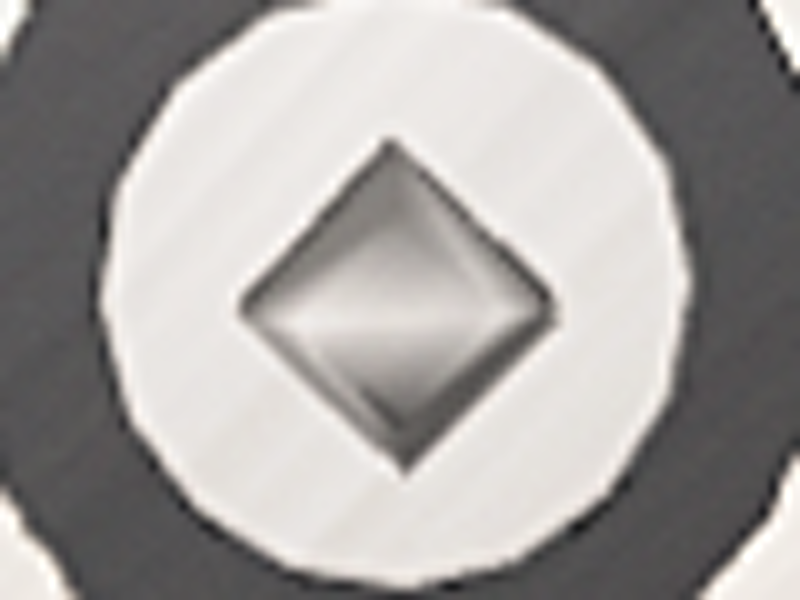

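Run:
```python
from h import *
from cell import env
import pickle
o,m=pickle.load(open("w3.pkl","rb"));f=lambda x,y:((x+.5)/10+290-.5,(y+.5)/10+119-.5)
T=plane(m,f(392,140),.08);B=plane(m,f(405,472),.094);L=plane(m,f(240,303),.087);Rr=plane(m,f(555,315),.087)
for a,b in((T,B),(L,Rr)):
    v=b-a;print(np.linalg.norm(v[:2]),(np.degrees(np.arctan2(v[1],v[0]))+45)%90,(a+b)[:2]/2)
# edges of the collar disc
print(plane(m,f(397,290),.08))
# automatic collar circle centre: bright disc
im=cv2.imread("pics/w3.png");g=im.max(2);mask=(g<120).astype('uint8');mask[:90]=0;mask[200:]=0;mask[:,:275]=0;mask[:,385:]=0
cs=cv2.findContours(mask,cv2.RETR_CCOMP,1)[0]
for c in cs:
    if cv2.contourArea(c)>60:print(cv2.contourArea(c),cv2.minAreaRect(c),[plane(m,cv2.fitEllipse(c)[0],z)[:2].round(4) for z in(.07,.08)])
# pump yaw from holes
for p in((236,131),(486,108)):print(plane(m,p,.07))
# height: shaft centre vs top camera
t=env.camera_model("top");print(tri([(m,f(405,320)),(t,(206+630/8-.4+0*1,240+152/4))]))
```

```text
0.022168645109404247 2.0529382290290883 [0.49088877 0.12683428]
0.022685390871355574 87.81459857159194 [0.49109077 0.12654748]
[0.49061703 0.12713209 0.08      ]
6194.0 ((329.0000305175781, 145.50001525878906), (88.38834381103516, 89.80255889892578), 45.0) [array([0.49  , 0.1277]), array([0.4894, 0.1281])]
2873.0 ((329.1400146484375, 147.02000427246094), (60.600006103515625, 60.599998474121094), 53.13010025024414) [array([0.491 , 0.1269]), array([0.4902, 0.1273])]
[0.43314535 0.08574641 0.07      ]
[0.55294276 0.22851782 0.07      ]
(array([ 0.52603648,  0.1058937 , -0.24046323]), [np.float64(9.100227056901543), np.float64(9.1002270569014)])
```

Run:
```python
from h import *
from cell import env
import pickle
o,m=pickle.load(open("w3.pkl","rb"));t=env.camera_model("top")
print(tri([(m,(330.3,150)),(t,(263.5,278))]))
plan(env.get_obs(),[.551,.127,.20],180,5)
```

```text
(array([0.49115312, 0.12692251, 0.08138353]), [np.float64(1.2265993681822487), np.float64(1.2265993681820382)])
[3.1, 9.7, 3.7] [-0.0, 0.0, -0.1573]
[1.6, 10.1, 3.7] [-0.0, 0.0, -0.1573]
[-0.0, 10.2, 3.7] [-0.0, 0.0, -0.1573]
[-1.6, 10.1, 3.7] [-0.0, 0.0, -0.1573]
[-3.2, 9.7, 3.7] [-0.0, 0.0, -0.1573]
```

{"name": "step_arm", "arguments": {"moves": [{"dp": [3.1, 9.7, 3.7], "dr": [0, 0, -0.157], "fingers": 1}, {"dp": [1.6, 10.1, 3.7], "dr": [0, 0, -0.157], "fingers": 1}, {"dp": [0, 10.2, 3.7], "dr": [0, 0, -0.157], "fingers": 1}, {"dp": [-1.6, 10.1, 3.7], "dr": [0, 0, -0.157], "fingers": 1}, {"dp": [-3.2, 9.7, 3.7], "dr": [0, 0, -0.157], "fingers": 1}]}}

```text
time_s: 7.75
tool_pos: [0.5511, 0.1274, 0.1999]
tool_rot: [-180.0, -0.0, -179.8]
force: [0.2, -0.0, -1.9]
grip_width: 0.0158
grasp_force: 40.0
```

{"name": "step_arm", "arguments": {"moves": [{"dp": [0, 0, 0], "dr": [0, 0, 0], "fingers": 1}, {"dp": [0, 0, 0], "dr": [0, 0, 0], "fingers": 1}, {"dp": [0, 0, 0], "dr": [0, 0, 0], "fingers": 1}, {"dp": [0, 0, 0], "dr": [0, 0, 0], "fingers": 1}, {"dp": [0, 0, 0], "dr": [0, 0, 0], "fingers": 1}]}}

```text
time_s: 8.38
tool_pos: [0.551, 0.1271, 0.2001]
tool_rot: [-180.0, 0.0, 179.9]
force: [-0.9, -0.3, -1.2]
grip_width: 0.0154
grasp_force: 40.0
```

Run:
```python
from h import *
from cell import env
import pickle
o=env.get_obs();m=env.camera_model("wrist");im=env.read_camera("wrist")[:,:,::-1]
pickle.dump((o,m),open("w4.pkl","wb"));cv2.imwrite("pics/w4.png",im);print(o["tool_pos"],o["tool_rot"],o["qpos"].round(0),o["time_s"])
p=proj(m,np.array([.4911,.1268,.09]));print(p)
x,y=int(p[0]),int(p[1]);a=cv2.resize(im[y-30:y+30,x-40:x+40],(560,420),interpolation=cv2.INTER_CUBIC)
b=np.clip(cv2.resize(im[200:360,200:440],(240,160))*2.5,0,255).astype('uint8')
out=np.zeros((420,800,3),'uint8');out[:,:560]=a;out[:160,560:]=b;cv2.imwrite("pics/w4c.png",out);print(x-40,y-30)
```

```text
[0.55096248 0.12711623 0.20012141] [-1.79981155e+02  1.08809501e-02  1.79918305e+02] [ 32.  16. -55.  96.  13.  75.  64.] 8.375
[320.85048215 148.73779999]
280 118
```

View pics/w4c.png

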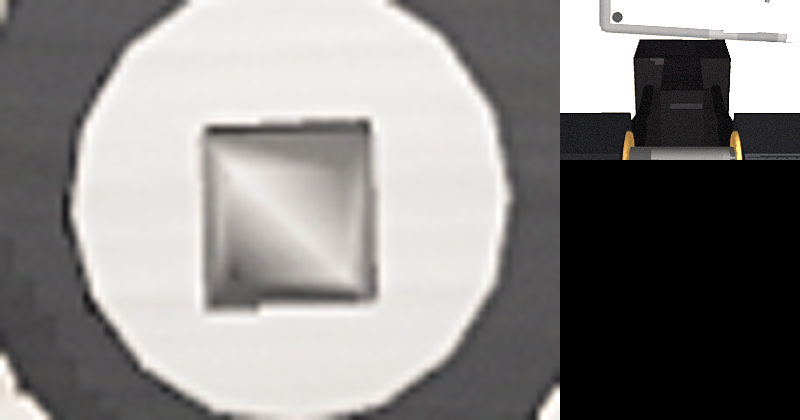

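Run:
```python
from h import *
import pickle
o,m=pickle.load(open("w4.pkl","rb"));f=lambda x,y:((x+.5)/7+280-.5,(y+.5)/7+118-.5)
P=[plane(m,f(*q),z)[:2] for q,z in(((207,308),.094),((375,298),.094),((205,128),.08),((370,120),.08))]
for a,b in((0,1),(2,3),(2,0),(3,1)):
    v=P[b]-P[a];print(np.hypot(*v)*1e3,(np.degrees(np.arctan2(v[1],v[0]))+45)%90-45)
print("centre",np.mean(P,0))
im=cv2.imread("pics/w4.png");g=im.max(2).astype(int)
zb=o["tool_pos"][2]-.034
print("cx",m["cx"],m["cy"])
mask=(g<60)
for r in range(232,250,2):
    x=np.where(mask[r,240:420])[0]+240
    if len(x):print(r,x.min(),x.max(),plane(m,((x.min()+x.max())/2,r),zb)[:2].round(4))
for c in(300,340):print(c,[(r,int(g[r,c])) for r in range(232,250,2)])
print(plane(m,(323,239.5),zb)-o["tool_pos"])
```

```text
15.936675150406952 3.310694874050853
16.148742952550382 2.6342138835289006
15.75684385770195 1.6566467916102425
15.573854109652753 0.860647207250814
centre [0.49078715 0.12681473]
cx 321.72581052913165 239.15972755575575
232 254 265 [0.5262 0.0955]
234 288 302 [0.5273 0.1137]
236 322 333 [0.5284 0.1303]
240 279 410 [0.5305 0.1391]
242 279 364 [0.5316 0.1273]
244 278 365 [0.5327 0.1273]
246 277 366 [0.5338 0.1273]
248 277 366 [0.5349 0.1273]
300 [(232, 71), (234, 58), (236, 124), (238, 146), (240, 0), (242, 10), (244, 10), (246, 13), (248, 11)]
340 [(232, 74), (234, 72), (236, 62), (238, 97), (240, 0), (242, 8), (244, 14), (246, 9), (248, 9)]
[-0.02071379  0.00092072 -0.034     ]
```

Run:
```python
from h import *
from cell import env
o=env.get_obs();plan(o,[.4899,.1266,.150],182,4)
```

```text
[15.3, -0.2, 12.5] [-0.0001, 0.0, -0.009]
[15.3, -0.0, 12.5] [-0.0001, 0.0, -0.009]
[15.3, 0.1, 12.5] [-0.0001, 0.0, -0.009]
[15.3, 0.3, 12.5] [-0.0001, 0.0, -0.009]
```

{"name": "step_arm", "arguments": {"moves": [{"dp": [15.3, -0.2, 12.5], "dr": [0, 0, -0.009], "fingers": 1}, {"dp": [15.3, 0, 12.5], "dr": [0, 0, -0.009], "fingers": 1}, {"dp": [15.3, 0.1, 12.5], "dr": [0, 0, -0.009], "fingers": 1}, {"dp": [15.3, 0.3, 12.5], "dr": [0, 0, -0.009], "fingers": 1}, {"dp": [0, 0, 0], "dr": [0, 0, 0], "fingers": 1}]}}

```text
time_s: 9.05
tool_pos: [0.4885, 0.1265, 0.1494]
tool_rot: [-179.9, -0.1, -178.0]
force: [0.3, 0.3, -2.0]
grip_width: 0.0156
grasp_force: 40.0
```

{"name": "step_arm", "arguments": {"moves": [{"dp": [0, 0, 0], "dr": [0, 0, 0], "fingers": 1}, {"dp": [0, 0, 0], "dr": [0, 0, 0], "fingers": 1}, {"dp": [0, 0, 0], "dr": [0, 0, 0], "fingers": 1}, {"dp": [0, 0, 0], "dr": [0, 0, 0], "fingers": 1}, {"dp": [0, 0, 0], "dr": [0, 0, 0], "fingers": 1}]}}

```text
time_s: 9.68
tool_pos: [0.4898, 0.1268, 0.15]
tool_rot: [180.0, 0.0, -178.0]
force: [-0.0, 0.5, -1.6]
grip_width: 0.0157
grasp_force: 40.0
```

Run:
```python
from h import *
from cell import env
o=env.get_obs();print(o);plan(o,[.4899,.1266,.132],182,3)
```

```text
{'time_s': 9.675, 'qpos': array([ 36.14251412,   9.14584864, -57.32918549, 107.1219751 ,
         8.28849323,  68.11850772,  68.0604969 ]), 'joint_velocities': array([ 0.10810936, -0.14864956, -0.04211982,  0.06893067, -0.10724629,
       -0.11188304, -0.0806726 ]), 'effort': array([-1.29673990e-03, -2.50356174e+01, -4.07322183e+00, -2.99831182e+01,
        2.53240729e-02,  6.76347641e-02, -4.44843154e-04]), 'tool_pos': array([0.48983191, 0.12679224, 0.15003218]), 'tool_rot': array([ 1.79997981e+02,  8.28187824e-04, -1.77979321e+02]), 'force': array([-0.0100883 ,  0.50885191, -1.56045824]), 'wrist_torque': array([ 0.10481691, -0.16272563,  0.01606921]), 'grasp_force': 39.99880070798099, 'grip_width': 0.015714449680135183}
[-0.0, -0.1, 6.0] [0.0, 0.0, 0.0001]
[-0.0, -0.1, 6.0] [0.0, 0.0, 0.0001]
[-0.0, -0.1, 6.0] [0.0, 0.0, 0.0001]
```

{"name": "step_arm", "arguments": {"moves": [{"dp": [0, 0, 5], "dr": [0, 0, 0], "fingers": 1}, {"dp": [0, 0, 5], "dr": [0, 0, 0], "fingers": 1}, {"dp": [0, 0, 4], "dr": [0, 0, 0], "fingers": 1}, {"dp": [0, 0, 3], "dr": [0, 0, 0], "fingers": 1}, {"dp": [0, 0, 3], "dr": [0, 0, 0], "fingers": 1}]}}

```text
time_s: 10.3
tool_pos: [0.4898, 0.1268, 0.1298]
tool_rot: [180.0, -0.0, -178.0]
force: [0.6, 0.0, -1.4]
grip_width: 0.016
grasp_force: 40.0
```

{"name": "step_arm", "arguments": {"moves": [{"dp": [0, 0, 2], "dr": [0, 0, 0], "fingers": 1}, {"dp": [0, 0, 2], "dr": [0, 0, 0], "fingers": 1}, {"dp": [0, 0, 2], "dr": [0, 0, 0], "fingers": 1}, {"dp": [0, 0, 0], "dr": [0, 0, 0], "fingers": 1}, {"dp": [0, 0, 0], "dr": [0, 0, 0], "fingers": 1}]}}

```text
time_s: 10.92
tool_pos: [0.4898, 0.1267, 0.1241]
tool_rot: [-180.0, 0.0, -178.0]
force: [-0.6, 0.2, -0.9]
grip_width: 0.016
grasp_force: 40.0
```

{"name": "step_arm", "arguments": {"moves": [{"dp": [0, 0, 2], "dr": [0, 0, 0], "fingers": 1}, {"dp": [0, 0, 2], "dr": [0, 0, 0], "fingers": 1}, {"dp": [0, 0, 2], "dr": [0, 0, 0], "fingers": 1}, {"dp": [0, 0, 1], "dr": [0, 0, 0], "fingers": 1}, {"dp": [0, 0, 1], "dr": [0, 0, 0], "fingers": 1}]}}

```text
time_s: 11.55
tool_pos: [0.4897, 0.1267, 0.1159]
tool_rot: [-180.0, -0.0, -178.0]
force: [1.0, -0.1, -0.9]
grip_width: 0.0158
grasp_force: 40.0
```

{"name": "step_arm", "arguments": {"moves": [{"dp": [0, 0, 1], "dr": [0, 0, 0], "fingers": 1}, {"dp": [0, 0, 1], "dr": [0, 0, 0], "fingers": 1}, {"dp": [0, 0, 1], "dr": [0, 0, 0], "fingers": 1}, {"dp": [0, 0, 0], "dr": [0, 0, 0], "fingers": 1}, {"dp": [0, 0, 0], "dr": [0, 0, 0], "fingers": 1}]}}

```text
time_s: 12.18
tool_pos: [0.4899, 0.1268, 0.1138]
tool_rot: [-180.0, -0.0, -178.0]
force: [-2.1, -0.0, 5.1]
grip_width: 0.0162
grasp_force: 40.0
```

Contact with the collar came at z = 0.1138 (underside about 80 mm), which is fully home. Now turning in small steps with a firmer grip.

{"name": "step_arm", "arguments": {"moves": [{"dp": [0, 0, 0.5], "dr": [0, 0, 0], "fingers": 1}, {"dp": [0, 0, 0], "dr": [0, 0, 0], "fingers": 1}, {"dp": [0, 0, 0], "dr": [0, 0, 0], "fingers": 1}, {"dp": [0, 0, 0], "dr": [0, 0, 0], "fingers": 1}, {"dp": [0, 0, 0], "dr": [0, 0, 0], "fingers": 1}], "squeeze": 58}}

```text
time_s: 12.8
tool_pos: [0.4899, 0.1268, 0.1138]
tool_rot: [-179.9, 0.0, -178.0]
force: [-3.5, -0.9, 9.3]
grip_width: 0.0156
grasp_force: 58.0
```

```bash
cat > st.py <<'E'
from cell import env
o=env.get_obs();y=o["tool_rot"][2]%360
print(round(o["time_s"],2),"yaw",round(y,2),"turned rad",round((182.0-y)/57.2958,3),o["tool_pos"].round(4),o["force"].round(1),"tq",o["wrist_torque"].round(3),"eff7",o["effort"][6].round(4),o["grip_width"].round(4))
E
python3 st.py
```

```text
Traceback (most recent call last):
  File "st.py", line 3, in <module>
    print(round(o["time_s"],2),"yaw",round(y,2),"turned rad",round((182.0-y)/57.2958,3),o["tool_pos"].round(4),o["force"].round(1),"tq",o["wrist_torque"].round(3),"eff7",o["effort"][6].round(4),o["grip_width"].round(4))
                                                                                                                                                                                                  ^^^^^^^^^^^^^^^^^^^^^
AttributeError: 'float' object has no attribute 'round'
```

{"name": "step_arm", "arguments": {"moves": [{"dr": [0, 0, 0.03], "dp": [0, 0, 0], "fingers": 1}, {"dr": [0, 0, 0.03], "dp": [0, 0, 0], "fingers": 1}, {"dr": [0, 0, 0.03], "dp": [0, 0, 0], "fingers": 1}, {"dr": [0, 0, 0], "dp": [0, 0, 0], "fingers": 1}, {"dr": [0, 0, 0], "dp": [0, 0, 0], "fingers": 1}]}}

```text
time_s: 13.42
tool_pos: [0.4899, 0.1269, 0.1138]
tool_rot: [-179.9, 0.0, 176.9]
force: [-2.8, -1.1, 8.8]
grip_width: 0.0156
grasp_force: 58.0
```

```bash
python3 st.py
```

```text
Traceback (most recent call last):
  File "st.py", line 3, in <module>
    print(round(o["time_s"],2),"yaw",round(y,2),"turned rad",round((182.0-y)/57.2958,3),o["tool_pos"].round(4),o["force"].round(1),"tq",o["wrist_torque"].round(3),"eff7",o["effort"][6].round(4),o["grip_width"].round(4))
                                                                                                                                                                                                  ^^^^^^^^^^^^^^^^^^^^^
AttributeError: 'float' object has no attribute 'round'
```

{"name": "step_arm", "arguments": {"moves": [{"dr": [0, 0, 0.03], "dp": [0, 0, 0], "fingers": 1}, {"dr": [0, 0, 0.03], "dp": [0, 0, 0], "fingers": 1}, {"dr": [0, 0, 0], "dp": [0, 0, 0], "fingers": 1}, {"dr": [0, 0, 0], "dp": [0, 0, 0], "fingers": 1}, {"dr": [0, 0, 0], "dp": [0, 0, 0], "fingers": 1}]}}

```text
time_s: 14.05
tool_pos: [0.4903, 0.127, 0.1138]
tool_rot: [-180.0, 0.1, 173.4]
force: [-1.8, -0.2, 6.9]
grip_width: 0.0158
grasp_force: 58.0
```

```bash
python3 st.py
```

```text
Traceback (most recent call last):
  File "st.py", line 3, in <module>
    print(round(o["time_s"],2),"yaw",round(y,2),"turned rad",round((182.0-y)/57.2958,3),o["tool_pos"].round(4),o["force"].round(1),"tq",o["wrist_torque"].round(3),"eff7",o["effort"][6].round(4),o["grip_width"].round(4))
                                                                                                                                                                                                  ^^^^^^^^^^^^^^^^^^^^^
AttributeError: 'float' object has no attribute 'round'
```

```bash
sed -i 's/,o\["grip_width"\].round(4)//' st.py; sed -i 's/o\["effort"\]\[6\].round(4)/round(float(o["effort"][6]),4)/' st.py; python3 st.py
```

```text
14.05 yaw 173.43 turned rad 0.15 [0.4903 0.127  0.1138] [-1.8 -0.2  6.9] tq [-0.005  0.429  0.008] eff7 -0.0108
```

{"name": "step_arm", "arguments": {"moves": [{"dr": [0, 0, 0.03], "dp": [0, 0, 0], "fingers": 1}, {"dr": [0, 0, 0.03], "dp": [0, 0, 0], "fingers": 1}, {"dr": [0, 0, 0], "dp": [0, 0, 0], "fingers": 1}, {"dr": [0, 0, 0], "dp": [0, 0, 0], "fingers": 1}, {"dr": [0, 0, 0], "dp": [0, 0, 0], "fingers": 1}]}}

```text
time_s: 14.68
tool_pos: [0.4904, 0.1271, 0.1138]
tool_rot: [-180.0, 0.1, 170.0]
force: [-3.1, -1.7, 7.0]
grip_width: 0.0156
grasp_force: 58.0
```

```bash
python3 st.py
```

```text
14.68 yaw 169.99 turned rad 0.21 [0.4904 0.1271 0.1138] [-3.1 -1.7  7. ] tq [0.033 0.382 0.016] eff7 -0.0432
```

{"name": "step_arm", "arguments": {"moves": [{"dr": [0, 0, 0.03], "dp": [0, 0, 0], "fingers": 1}, {"dr": [0, 0, 0.03], "dp": [0, 0, 0], "fingers": 1}, {"dr": [0, 0, 0], "dp": [0, 0, 0], "fingers": 1}, {"dr": [0, 0, 0], "dp": [0, 0, 0], "fingers": 1}, {"dr": [0, 0, 0], "dp": [0, 0, 0], "fingers": 1}]}}

```text
time_s: 15.3
tool_pos: [0.4902, 0.127, 0.1138]
tool_rot: [-180.0, 0.1, 166.6]
force: [-2.7, -1.8, 7.4]
grip_width: 0.0155
grasp_force: 58.0
```

```bash
python3 st.py
```

```text
15.3 yaw 166.56 turned rad 0.269 [0.4902 0.127  0.1138] [-2.7 -1.8  7.4] tq [-0.109  0.572  0.078] eff7 -0.0648
```

{"name": "step_arm", "arguments": {"moves": [{"dr": [0, 0, 0.03], "dp": [0, 0, 0], "fingers": 1}, {"dr": [0, 0, 0.03], "dp": [0, 0, 0], "fingers": 1}, {"dr": [0, 0, 0], "dp": [0, 0, 0], "fingers": 1}, {"dr": [0, 0, 0], "dp": [0, 0, 0], "fingers": 1}, {"dr": [0, 0, 0], "dp": [0, 0, 0], "fingers": 1}]}}

```text
time_s: 15.92
tool_pos: [0.49, 0.1269, 0.1138]
tool_rot: [-180.0, 0.0, 163.1]
force: [-3.3, -1.3, 8.3]
grip_width: 0.0154
grasp_force: 58.0
```

```bash
python3 st.py
```

```text
15.93 yaw 163.13 turned rad 0.329 [0.49   0.1269 0.1138] [-3.3 -1.3  8.3] tq [-0.138  0.62   0.147] eff7 -0.1153
```

{"name": "step_arm", "arguments": {"moves": [{"dr": [0, 0, 0.03], "dp": [0, 0, 0], "fingers": 1}, {"dr": [0, 0, 0.03], "dp": [0, 0, 0], "fingers": 1}, {"dr": [0, 0, 0], "dp": [0, 0, 0], "fingers": 1}, {"dr": [0, 0, 0], "dp": [0, 0, 0], "fingers": 1}, {"dr": [0, 0, 0], "dp": [0, 0, 0], "fingers": 1}]}}

```text
time_s: 16.55
tool_pos: [0.49, 0.1269, 0.1138]
tool_rot: [-180.0, 0.0, 159.7]
force: [-3.4, -1.9, 8.4]
grip_width: 0.0156
grasp_force: 58.0
```

```bash
python3 st.py
```

```text
16.55 yaw 159.72 turned rad 0.389 [0.49   0.1269 0.1138] [-3.4 -1.9  8.4] tq [-0.088  0.633  0.198] eff7 -0.2149
```

{"name": "step_arm", "arguments": {"moves": [{"dr": [0, 0, 0.03], "dp": [0, 0, 0], "fingers": 1}, {"dr": [0, 0, 0.03], "dp": [0, 0, 0], "fingers": 1}, {"dr": [0, 0, 0], "dp": [0, 0, 0], "fingers": 1}, {"dr": [0, 0, 0], "dp": [0, 0, 0], "fingers": 1}, {"dr": [0, 0, 0], "dp": [0, 0, 0], "fingers": 1}]}}

```text
time_s: 17.18
tool_pos: [0.49, 0.1269, 0.1138]
tool_rot: [-180.0, 0.0, 156.3]
force: [-3.3, -1.7, 8.5]
grip_width: 0.0153
grasp_force: 58.0
```

```bash
python3 st.py
```

```text
17.18 yaw 156.29 turned rad 0.449 [0.49   0.1269 0.1138] [-3.3 -1.7  8.5] tq [-0.109  0.652  0.262] eff7 -0.2777
```

{"name": "step_arm", "arguments": {"moves": [{"dr": [0, 0, 0.03], "dp": [0, 0, 0], "fingers": 1}, {"dr": [0, 0, 0.03], "dp": [0, 0, 0], "fingers": 1}, {"dr": [0, 0, 0], "dp": [0, 0, 0], "fingers": 1}, {"dr": [0, 0, 0], "dp": [0, 0, 0], "fingers": 1}, {"dr": [0, 0, 0], "dp": [0, 0, 0], "fingers": 1}]}}

```text
time_s: 17.8
tool_pos: [0.49, 0.127, 0.1138]
tool_rot: [-180.0, 0.0, 152.8]
force: [-3.4, -1.1, 7.8]
grip_width: 0.0158
grasp_force: 58.0
```

```bash
python3 st.py
```

```text
17.8 yaw 152.83 turned rad 0.509 [0.49   0.127  0.1138] [-3.4 -1.1  7.8] tq [-0.136  0.666  0.087] eff7 -0.1579
```

{"name": "step_arm", "arguments": {"moves": [{"dr": [0, 0, 0.03], "dp": [0, 0, 0], "fingers": 1}, {"dr": [0, 0, 0.03], "dp": [0, 0, 0], "fingers": 1}, {"dr": [0, 0, 0], "dp": [0, 0, 0], "fingers": 1}, {"dr": [0, 0, 0], "dp": [0, 0, 0], "fingers": 1}, {"dr": [0, 0, 0], "dp": [0, 0, 0], "fingers": 1}]}}

```text
time_s: 18.42
tool_pos: [0.49, 0.127, 0.1138]
tool_rot: [-180.0, 0.0, 149.4]
force: [-2.6, -0.8, 8.4]
grip_width: 0.0162
grasp_force: 58.0
```

```bash
python3 st.py
```

```text
18.43 yaw 149.38 turned rad 0.569 [0.49   0.127  0.1138] [-2.6 -0.8  8.4] tq [-0.109  0.653  0.056] eff7 -0.0748
```

{"name": "step_arm", "arguments": {"moves": [{"dr": [0, 0, 0.03], "dp": [0, 0, 0], "fingers": 1}, {"dr": [0, 0, 0.03], "dp": [0, 0, 0], "fingers": 1}, {"dr": [0, 0, 0], "dp": [0, 0, 0], "fingers": 1}, {"dr": [0, 0, 0], "dp": [0, 0, 0], "fingers": 1}, {"dr": [0, 0, 0], "dp": [0, 0, 0], "fingers": 1}]}}

```text
time_s: 19.05
tool_pos: [0.49, 0.127, 0.1138]
tool_rot: [-180.0, 0.0, 146.0]
force: [-2.8, -1.3, 8.0]
grip_width: 0.0156
grasp_force: 58.0
```

```bash
python3 st.py
```

```text
19.05 yaw 145.96 turned rad 0.629 [0.49   0.127  0.1138] [-2.8 -1.3  8. ] tq [-0.148  0.632  0.152] eff7 -0.1601
```

{"name": "step_arm", "arguments": {"moves": [{"dr": [0, 0, 0.03], "dp": [0, 0, 0], "fingers": 1}, {"dr": [0, 0, 0.03], "dp": [0, 0, 0], "fingers": 1}, {"dr": [0, 0, 0], "dp": [0, 0, 0], "fingers": 1}, {"dr": [0, 0, 0], "dp": [0, 0, 0], "fingers": 1}, {"dr": [0, 0, 0], "dp": [0, 0, 0], "fingers": 1}]}}

```text
time_s: 19.68
tool_pos: [0.49, 0.127, 0.1138]
tool_rot: [-180.0, 0.1, 142.5]
force: [-2.1, -1.0, 8.8]
grip_width: 0.0158
grasp_force: 58.0
```

```bash
python3 st.py
```

```text
19.68 yaw 142.54 turned rad 0.689 [0.49   0.127  0.1138] [-2.1 -1.   8.8] tq [-0.135  0.617  0.311] eff7 -0.2738
```

{"name": "step_arm", "arguments": {"moves": [{"dr": [0, 0, 0.03], "dp": [0, 0, 0], "fingers": 1}, {"dr": [0, 0, 0.03], "dp": [0, 0, 0], "fingers": 1}, {"dr": [0, 0, 0], "dp": [0, 0, 0], "fingers": 1}, {"dr": [0, 0, 0], "dp": [0, 0, 0], "fingers": 1}, {"dr": [0, 0, 0], "dp": [0, 0, 0], "fingers": 1}]}}

```text
time_s: 20.3
tool_pos: [0.49, 0.127, 0.1138]
tool_rot: [-180.0, 0.1, 139.1]
force: [-2.9, -0.5, 7.8]
grip_width: 0.0157
grasp_force: 58.1
```

```bash
python3 st.py
```

```text
20.3 yaw 139.12 turned rad 0.748 [0.49   0.127  0.1138] [-2.9 -0.5  7.8] tq [-0.104  0.586  0.293] eff7 -0.3199
```

{"name": "step_arm", "arguments": {"moves": [{"dr": [0, 0, 0.03], "dp": [0, 0, 0], "fingers": 1}, {"dr": [0, 0, 0.03], "dp": [0, 0, 0], "fingers": 1}, {"dr": [0, 0, 0], "dp": [0, 0, 0], "fingers": 1}, {"dr": [0, 0, 0], "dp": [0, 0, 0], "fingers": 1}, {"dr": [0, 0, 0], "dp": [0, 0, 0], "fingers": 1}]}}

```text
time_s: 20.92
tool_pos: [0.49, 0.127, 0.1138]
tool_rot: [-180.0, 0.0, 135.6]
force: [-2.9, -1.2, 7.3]
grip_width: 0.0156
grasp_force: 58.0
```

```bash
python3 st.py
```

```text
20.93 yaw 135.65 turned rad 0.809 [0.49   0.127  0.1138] [-2.9 -1.2  7.3] tq [-0.068  0.601  0.149] eff7 -0.1807
```

{"name": "step_arm", "arguments": {"moves": [{"dr": [0, 0, 0.03], "dp": [0, 0, 0], "fingers": 1}, {"dr": [0, 0, 0.03], "dp": [0, 0, 0], "fingers": 1}, {"dr": [0, 0, 0], "dp": [0, 0, 0], "fingers": 1}, {"dr": [0, 0, 0], "dp": [0, 0, 0], "fingers": 1}, {"dr": [0, 0, 0], "dp": [0, 0, 0], "fingers": 1}]}}

```text
time_s: 21.55
tool_pos: [0.49, 0.127, 0.1138]
tool_rot: [-180.0, 0.0, 132.2]
force: [-2.9, -0.3, 6.9]
grip_width: 0.0155
grasp_force: 58.0
```

```bash
python3 st.py
```

```text
21.55 yaw 132.2 turned rad 0.869 [0.49   0.127  0.1138] [-2.9 -0.3  6.9] tq [-0.098  0.597  0.091] eff7 -0.1246
```

{"name": "step_arm", "arguments": {"moves": [{"dr": [0, 0, 0.03], "dp": [0, 0, 0], "fingers": 1}, {"dr": [0, 0, 0.03], "dp": [0, 0, 0], "fingers": 1}, {"dr": [0, 0, 0], "dp": [0, 0, 0], "fingers": 1}, {"dr": [0, 0, 0], "dp": [0, 0, 0], "fingers": 1}, {"dr": [0, 0, 0], "dp": [0, 0, 0], "fingers": 1}]}}

```text
time_s: 22.18
tool_pos: [0.49, 0.127, 0.1138]
tool_rot: [180.0, 0.1, 128.8]
force: [-2.8, -0.4, 7.8]
grip_width: 0.0151
grasp_force: 58.0
```

```bash
python3 st.py
```

```text
22.18 yaw 128.79 turned rad 0.929 [0.49   0.127  0.1138] [-2.8 -0.4  7.8] tq [-0.133  0.543  0.214] eff7 -0.227
```

{"name": "step_arm", "arguments": {"moves": [{"dr": [0, 0, 0.03], "dp": [0, 0, 0], "fingers": 1}, {"dr": [0, 0, 0.03], "dp": [0, 0, 0], "fingers": 1}, {"dr": [0, 0, 0], "dp": [0, 0, 0], "fingers": 1}, {"dr": [0, 0, 0], "dp": [0, 0, 0], "fingers": 1}, {"dr": [0, 0, 0], "dp": [0, 0, 0], "fingers": 1}]}}

```text
time_s: 22.8
tool_pos: [0.49, 0.127, 0.1138]
tool_rot: [180.0, 0.1, 125.4]
force: [-2.4, -0.7, 7.2]
grip_width: 0.0154
grasp_force: 58.1
```

```bash
python3 st.py
```

```text
22.8 yaw 125.37 turned rad 0.988 [0.49   0.127  0.1138] [-2.4 -0.7  7.2] tq [-0.144  0.53   0.303] eff7 -0.3363
```

{"name": "step_arm", "arguments": {"moves": [{"dr": [0, 0, 0.03], "dp": [0, 0, 0], "fingers": 1}, {"dr": [0, 0, 0.03], "dp": [0, 0, 0], "fingers": 1}, {"dr": [0, 0, 0], "dp": [0, 0, 0], "fingers": 1}, {"dr": [0, 0, 0], "dp": [0, 0, 0], "fingers": 1}, {"dr": [0, 0, 0], "dp": [0, 0, 0], "fingers": 1}]}}

```text
time_s: 23.42
tool_pos: [0.49, 0.127, 0.1138]
tool_rot: [180.0, 0.1, 121.9]
force: [-3.2, -1.4, 8.3]
grip_width: 0.0157
grasp_force: 58.1
```

```bash
python3 st.py
```

```text
23.43 yaw 121.93 turned rad 1.048 [0.49   0.127  0.1138] [-3.2 -1.4  8.3] tq [-0.177  0.547  0.299] eff7 -0.3527
```

{"name": "step_arm", "arguments": {"moves": [{"dr": [0, 0, 0.03], "dp": [0, 0, 0], "fingers": 1}, {"dr": [0, 0, 0.03], "dp": [0, 0, 0], "fingers": 1}, {"dr": [0, 0, 0], "dp": [0, 0, 0], "fingers": 1}, {"dr": [0, 0, 0], "dp": [0, 0, 0], "fingers": 1}, {"dr": [0, 0, 0], "dp": [0, 0, 0], "fingers": 1}]}}

```text
time_s: 24.05
tool_pos: [0.4901, 0.127, 0.1138]
tool_rot: [180.0, 0.0, 118.5]
force: [-2.9, -1.2, 6.7]
grip_width: 0.0158
grasp_force: 58.0
```

```bash
python3 st.py
```

```text
24.05 yaw 118.46 turned rad 1.109 [0.4901 0.127  0.1138] [-2.9 -1.2  6.7] tq [-0.076  0.588  0.207] eff7 -0.1925
```

{"name": "step_arm", "arguments": {"moves": [{"dr": [0, 0, 0.03], "dp": [0, 0, 0], "fingers": 1}, {"dr": [0, 0, 0], "dp": [0, 0, 0], "fingers": 1}, {"dr": [0, 0, 0], "dp": [0, 0, 0], "fingers": 1}, {"dr": [0, 0, 0], "dp": [0, 0, 0], "fingers": 1}, {"dr": [0, 0, 0], "dp": [0, 0, 0], "fingers": 1}]}}

```text
time_s: 24.68
tool_pos: [0.4901, 0.127, 0.1138]
tool_rot: [180.0, 0.0, 116.7]
force: [-3.3, -0.3, 7.5]
grip_width: 0.0154
grasp_force: 58.0
```

```bash
python3 st.py
```

```text
24.68 yaw 116.74 turned rad 1.139 [0.4901 0.127  0.1138] [-3.3 -0.3  7.5] tq [-0.135  0.562  0.155] eff7 -0.1544
```

Torque peaked a third time and fell into the third click (0.353 → 0.154 N m), and the handle is still home. Handing in.

```bash
python3 -c "
from cell import env
print(env.sign_off())"
```

```text
the job is handed in; nothing more can be done
None
```

I fitted the handle fully home on the shaft, turned it clockwise through three felt clicks, and handed the job in still holding it at the third; no verdict came back.

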